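Fit a water filter cartridge into its spring clips

ROBOT

A 6-joint arm with a two-finger parallel gripper is mounted at the origin on a cart in front of the work surface, level with it; the furniture and walls round the work are solid. World frame = base frame: x ahead of the robot, y to its left, z up, the work surface at z = 0. Lengths are in m, angles in rad, forces in N, time in s.
With the tool pointing down it reaches from about 0.35 to 0.8 m from the base axis. Payload 7.3 kg.
Tool frame: the origin (TCP) lies midway between the tips of the shut fingers; the grasp point (between the pads) lies 19 mm behind it (r.pinch_z is the distance from the TCP to the grasp point, in m); z points along the fingers, y is the line along which they close (so a half turn about z gives the same grasp; the last joint's range is limited). The gripper opens to 85 mm and grips with 20 to 120 N. Pads are 22 mm wide; open, the fingers measure 114 mm over their backs; the gripper's body (76 mm by 85 mm) begins 54 mm behind the grasp point. The pads swing forward as they close: fully open they stand 13 mm farther back than shut.
Start: joints at [1.058, 0.342, 1.524, -0, 1.275, -0.146], TCP at [0.188, 0.49, 0.231] pointing down, gripper open.
Joint ranges: [-2.53, 2.53], [-0.77, 2.02], [0.04, 2.7], [-1, 4.14], [0.28, 2.66], [-3.11, 3.11]. Speed limits (rad/s): [2.57, 2.57, 3.14, 3.14, 3.14, 3.14].

INTERFACE

Orientations are given as a unit quaternion [x, y, z, w].
In Python, from plant import sensors, cams, ticket, r gives the robot as it stands.
- The arm moves only by the tool step_arm, never from a script. Its argument "series" is one flat list of numbers, 4 for each row, row after row: the shift along the world's x, y, z in mm, then the turn about the world's z in rad. A call has exactly 8 rows; each row shifts and turns the commanded pose from where the row before left it; what a row does not reach is not made up. A row lasts 1/8 s, in which the tool goes at most 62.5 mm and 10.7 degrees, less where a joint would pass 70% of its speed; a pose out of reach is approached as far as the arm can. A call is refused whole if a number of a shift passes 62.5 or a number of a turn 0.188, either way. A call with a gripper value outside its range is refused whole. "hand" is the opening, from 0 (shut) to 1 (fully open), set as the call begins (left out, the last holds). The fingers move at their own pace and stop on an object; the grip force is fixed at half the most. Time passes only in rows, so rows that do not move let the fingers close, or fill a call up. It gives the time, the measured TCP pose, the force, the opening and the grip force at its end, in the units of the state.
- sensors.get_state(): the state, without advancing time (a new reading comes with each control period).
- cams.grab_frame(name): name is "scene" or "top" or "wrist"; returns (picture, depth): 400x640x3 uint8, red, green, blue; 400x640 float32, m along the optical axis (not along the pixel's ray), 0 where there is no reading.
- cams.camera_info(name): a dict with "fovy" (degrees; the focal length in pixels is half the picture's height over the tangent of half this angle, whatever the lens; pixels are square), "cx", "cy" (the principal point, pixels), "position" and "attitude" of the camera in the world. Camera axes: x right, y up, looking along -z (the intrinsics and any distortion apply to the point x, -y, -z); pixel columns grow to the right and rows downward; lengths in m; the calibration is good to about 2 mm. The wrist camera is an equidistant fisheye: a pixel r from the principal point sees the ray r / f radians off the axis. A picture is of the moment at which its call begins: read the wrist's pose just before it. camera_info takes no time and is no camera call; for the wrist camera it gives the pose at the moment of the call.
- ticket.close_job(): hands the job in; it is judged then, once.
Trained networks look in the newest picture that a camera, given by its name, has taken for a name from the list of things; names that differ only in an ending like _2 or _b are one class to them, and where a whole thing is asked for, a point or a joint stands for the part that bears it (a point fixed in the world has none). Each returns a list of dicts, best first, with "score" (0 to 1); they miss things now and then, are a little off and sometimes report something else, mostly with a low value. They report only what shows in the picture. A call takes as long as a camera call.
- cams.look_for(query, camera): "location" ([column, row] in pixels, amid what is visible of it).
The state is a dict: "t": time; "qpos": joint angles; "dq": joint speeds; "tau": joint torques, N m; "ee_pos": TCP position; "ee_rot": TCP orientation; "force": force on the tool from outside, world axes, zero at the start; "torque": the same for the moment, N m; "finger_gap": opening from 0.0 (shut) to 1.0 (fully open); "grasp_force": force on a finger pad.
Only numpy, scipy, OpenCV 4.12 (cv2) and the standard library are available. Lean on these libraries where they do the work, as an engineer would, in place of code of your own. Each camera call takes 0.05 s, during which the arm holds its last target. There are 200 camera calls.

TASK

Take the white water filter cartridge out of its grey cradle and press it sideways down into both blue spring clips of the bracket, with its spigot pointing at the brass port but still clear of it. Then slide it along in the clips, gently, until its blue collar is fully home against the port, and let go of it. Never push it with more than 25 N, and leave the tamper, the spice jar and the brown cup alone.

Things in the scene. Friction and masses are not known exactly. Their poses are not given: they have to be found in the camera images.
- cartridge_center (a point): Mid-barrel point on the axis of the loose filter cartridge: white barrel 32 mm across, 164 mm long, thin blue bands, domed ends, 0.16 kg. Its x axis points to the spigot end: flat face of a blue collar (24 mm across) 85 mm from this point, then a spigot 10 mm across, its tip at 97 mm. It may be rolled about x. It starts level in the cradle, axis 36 mm above the counter.
- cradle: Fixed grey open cradle, 150 x 60 mm, plate 4 mm thick, with two V saddles (58 mm each side of the middle, 12 mm wide) about as high as the cartridge's axis; open between them. Origin on the counter at its middle, x along the cartridge that lies in it, z up.
- bracket: Fixed steel bracket plate, 215 x 64 x 6 mm, with a 20 mm wide rib up to 14 mm. Origin on the counter midway between its two blue C-shaped clips, x along the clips' axis towards the brass port, z up. Clips at x = -40 and +40 mm, each 10 mm wide, open upward; 70 mm free for fingers between them. Pushing the cartridge with over 25 N harms it.
- clip_axis (a point): Point midway between the clips, 42 mm above the counter, where the seated cartridge's axis runs; axes as the bracket's. Flared sprung lips (37 mm apart at the top, 19 mm above this point; throat 24 mm, 12 mm above it) yield sideways: pushing the cartridge through both at once takes 10 to 18 N, then it snaps onto firm pads. Sliding it along seated takes 4 to 9 N.
- seal (a joint): Green disc in the bore of the brass port (27 mm tube, 18 mm bore, on the clips' axis at the bracket's +x end), pushed by the spigot: 0 m free, about 0.008 m when the collar is home on the port's face. Weak spring, under 1 N. The face lies at bracket x = 86 to 104 mm, unmeasured: feel for it. Home, the cartridge's centre is at x = 1 to 19 mm; from -20 to -14 mm it is in both clips, spigot clear.
- tamper: Coffee tamper with a brown wooden grip, 58 mm across, 90 mm tall, loose. Origin at its foot. Bystander.
- cinnamon_jar: Spice jar with a red cap, 45 mm across, 106 mm tall, loose. Origin at its foot. Bystander.
- brown_cup: Brown stoneware cup standing upside down, 86 x 102 mm, 56 mm tall, loose. Origin at its underside. Bystander.

How it is judged:
By the outcome, as a careful person would: the job done as asked, in the order asked, and still so for the second after the job is handed in, with the robot touching nothing.
It also fails if it takes over 56 s, if anything falls off the work surface, if the arm or the gripper's body presses on something with over 40 N, if the wrist force passes 120 N, or if a joint passes its speed limit or range.

## Working session

There is one attempt and no reset: what is moved stays moved. The work goes in short steps, Python scripts to look and compute and a tool call to move; the robot and the scene stay as the last step left them, time stands still between calls to the robot, and variables do not carry over. Pictures are saved under pics/ and viewed, at most 10 in all, crops included, and the job is handed in when it is done.

Besides the shell and the picture viewer there is one more tool, called after "Request:" as name(argument=value, ...) on one line, values as JSON. step_arm: Moves the arm, as the interface text tells. Its arguments: {"type":"object","properties":{"series":{"type":"array"},"hand":{"type":"number"}},"required":["series"]}

```bash
ls; mkdir -p pics; cat > h.py <<'E'
import numpy as np,cv2
from scipy.spatial.transform import Rotation as R
from plant import sensors,cams,ticket,r
def ray(info,uv):
    uv=np.atleast_2d(uv).astype(float)
    f=200/np.tan(np.radians(info['fovy'])/2)
    return np.c_[(uv[:,0]-info['cx'])/f,(uv[:,1]-info['cy'])/f]
def rot(info):
    a=np.array(info['attitude'],float)
    return R.from_quat(a).as_matrix() if a.size==4 else a.reshape(3,3)
def world(info,uv,d,fish=False):
    p=ray(info,uv); d=np.atleast_1d(d)
    if fish:
        th=np.linalg.norm(p,axis=1); s=np.where(th>1e-9,np.tan(th)/np.maximum(th,1e-9),1); p=p*s[:,None]
    c=np.c_[p[:,0]*d,-p[:,1]*d,-d]
    return c@rot(info).T+np.array(info['position'])
E
python3 - <<'E'
from h import *
print(sensors.get_state())
for n in ['scene','top']:
    i=cams.camera_info(n);print(n,i)
    p,d=cams.grab_frame(n);cv2.imwrite(f'pics/{n}0.png',p[...,::-1]);np.save(f'{n}0.npy',d)
    for q in ['cartridge_center','cradle','bracket','seal','tamper','cinnamon_jar','brown_cup']:
        o=cams.look_for(q,n)[:2]
        for k in o:
            u,v=map(int,k['location']);print(n,q,k['score'],u,v,world(i,[u,v],d[v,u]).round(3))
E
```

```text
pics
{'t': 0.0, 'qpos': array([ 1.05800246e+00,  3.42733464e-01,  1.52503634e+00, -1.91948179e-05,
        1.27537601e+00, -1.46006816e-01]), 'dq': array([-0.00181782, -0.00185572, -0.00018339,  0.00030603,  0.00199921,
        0.00259858]), 'tau': array([ 4.00692106e-04, -4.33681548e+01, -2.46010423e+01, -1.81739429e-04,
        7.98751717e-03, -2.17041719e-05]), 'ee_pos': array([0.1880625 , 0.48972874, 0.23061363]), 'ee_rot': array([ 1.82364426e-01,  9.83230702e-01, -7.37796070e-04, -2.42518234e-04]), 'force': array([-0.60124686,  0.20693177, -0.47825852]), 'torque': array([-0.01541687, -0.01392969, -0.00455445]), 'grasp_force': 0.0, 'finger_gap': 1.0014373555791305}
scene {'fovy': 57.9345624315225, 'cx': 330.8267686682793, 'cy': 199.55717871303153, 'position': array([0.2195225 , 0.47744373, 0.44413373]), 'attitude': array([-0.13224301,  0.50638502,  0.82601181, -0.2092618 ])}
scene cartridge_center 0.84 415 212 [[ 0.399 -0.245  0.046]]
scene cradle 0.72 416 223 [[ 0.4   -0.27   0.004]]
scene cradle 0.55 413 211 [[ 0.403 -0.241  0.049]]
scene bracket 0.77 296 255 [[ 0.571 -0.014  0.015]]
scene seal 0.62 297 254 [[ 0.571 -0.017  0.015]]
scene tamper 0.78 356 285 [[0.415 0.036 0.037]]
scene cinnamon_jar 0.61 236 204 [[ 0.76  -0.057  0.065]]
scene brown_cup 0.93 354 176 [[ 0.618 -0.384  0.039]]
top {'fovy': 50.72380970871011, 'cx': 314.3384562559441, 'cy': 195.70395506411373, 'position': array([ 0.39228315, -0.19969313,  0.95286102]), 'attitude': array([ 0.07341723, -0.07099538, -0.69664363,  0.7101107 ])}
top cartridge_center 0.61 351 280 [[ 0.4   -0.275  0.056]]
top cradle 0.6 349 282 [[ 0.396 -0.271  0.047]]
top bracket 0.71 248 202 [[ 0.569 -0.045  0.015]]
top seal 0.44 351 284 [[ 0.392 -0.276  0.046]]
top seal 0.19 213 271 [[0.413 0.009 0.078]]
top tamper 0.77 209 269 [[0.416 0.016 0.084]]
top cinnamon_jar 0.76 265 107 [[ 0.759 -0.086  0.108]]
top brown_cup 0.91 408 178 [[ 0.622 -0.4    0.054]]
```

View pics/top0.png

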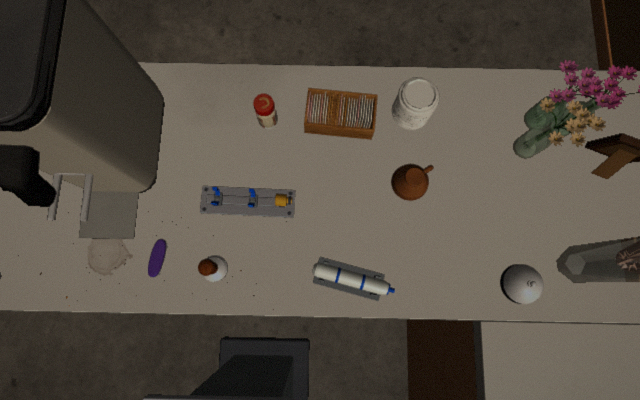

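View pics/scene0.png

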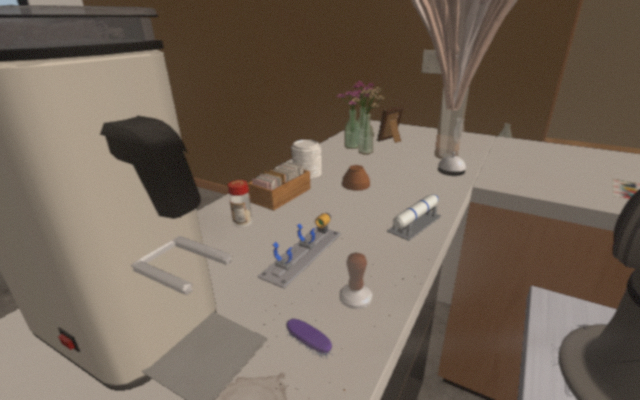

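The top view shows the cartridge in its cradle at (352,280), spigot to the right (391,291). The bracket is at (248,202) with its clips at (216,~195) and (252,~198), and its port at (282,201), also to the right. The tamper at (210,268) and the jar and cup are well away. I'll fit both poses from the top depth next.

```bash
cat >> h.py <<'E'
def cloud(n,p,d):
    i=cams.camera_info(n); v,u=np.nonzero(d>0)
    return world(i,np.c_[u,v],d[v,u],n=='wrist'),p[v,u].astype(int),np.c_[u,v]
def near(P,c,rad): return np.hypot(P[:,0]-c[0],P[:,1]-c[1])<rad
def axis(P):
    c=P.mean(0); w,V=np.linalg.eigh(np.cov((P-c).T)); return c,V[:,-1]
E
python3 - <<'E'
from h import *
for n in ['top','scene']:
    d=np.load(n+'0.npy');p=cv2.imread(f'pics/{n}0.png')[...,::-1]
    P,C,U=cloud(n,p,d)
    m=near(P,(.4,-.265),.12)
    print(n,'counter z',np.median(P[near(P,(.5,-.2),.06),2]))
    w=m&(P[:,2]>.03)&(C.min(1)>90); Q=P[w]
    c,a=axis(Q); s=(Q-c)@a; print('white',w.sum(),c.round(4),a.round(3),s.min(),s.max(),Q[:,2].max(), 'ends mid',(c+a*(s.min()+s.max())/2).round(4))
    b=(C[:,2]>C[:,0]*1.5)&(C[:,2]>60)
    print('blue cart',P[m&b&(P[:,2]>.02)].round(3).tolist()[::6])
    k=near(P,(.57,-.045),.14)
    Q=P[k&b&(P[:,2]>.02)];
    for e in sorted(Q.round(3).tolist(),key=lambda e:e[1])[::4]: print(e,end=' ')
    o=(C[:,0]>C[:,2]*2)&(C[:,0]>80); Q=P[k&o&(P[:,2]>.03)];print('\nport',len(Q),Q.mean(0),Q.min(0),Q.max(0))
    pl=k&(P[:,2]>.003)&(P[:,2]<.02)
    Q=P[pl]; c,a=axis(Q); print('plate',pl.sum(),cv2.minAreaRect(Q[:,:2].astype(np.float32)*1000),c,a)
E
```

```text
top counter z -0.0007598737155565249
white 684 [ 0.3994 -0.2732  0.048 ] [-0.249 -0.968 -0.004] -0.07818668760549904 0.0802947838019421 0.05579120169156082 ends mid [ 0.3992 -0.2742  0.048 ]
blue cart [[0.419, -0.25, 0.048], [0.414, -0.248, 0.053], [0.41, -0.248, 0.051], [0.406, -0.248, 0.05], [0.402, -0.246, 0.05], [0.4, -0.246, 0.048], [0.398, -0.246, 0.045], [0.397, -0.3, 0.052], [0.393, -0.298, 0.051], [0.389, -0.296, 0.046], [0.386, -0.299, 0.044], [0.386, -0.358, 0.041], [0.384, -0.363, 0.039], [0.382, -0.362, 0.042], [0.379, -0.363, 0.04], [0.377, -0.365, 0.038]]
[0.586, -0.062, 0.027] [0.59, -0.061, 0.04] [0.556, -0.06, 0.051] [0.586, -0.059, 0.027] [0.555, -0.059, 0.043] [0.588, -0.057, 0.029] [0.554, -0.057, 0.06] [0.59, -0.055, 0.059] [0.583, -0.055, 0.026] [0.58, -0.054, 0.021] [0.589, -0.053, 0.033] [0.586, -0.052, 0.055] [0.59, 0.018, 0.032] [0.588, 0.019, 0.029] [0.559, 0.019, 0.049] [0.557, 0.02, 0.063] [0.592, 0.021, 0.033] [0.558, 0.021, 0.043] [0.583, 0.022, 0.022] [0.59, 0.023, 0.03] [0.589, 0.024, 0.055] [0.585, 0.024, 0.025] [0.558, 0.025, 0.034] [0.586, 0.026, 
[... 1157 characters left out ...]
8, 0.023, 0.047] [0.585, 0.023, 0.027] [0.557, 0.024, 0.059] [0.583, 0.024, 0.026] [0.557, 0.025, 0.047] [0.558, 0.025, 0.037] [0.59, 0.026, 0.057] [0.591, 0.026, 0.048] [0.56, 0.026, 0.051] [0.584, 0.026, 0.027] [0.556, 0.027, 0.046] [0.591, 0.028, 0.058] [0.592, 0.028, 0.044] [0.559, 0.028, 0.05] [0.558, 0.028, 0.039] [0.582, 0.028, 0.026] [0.557, 0.029, 0.043] [0.59, 0.03, 0.057] 
port 105 [ 0.5665734  -0.11528902  0.04656736] [ 0.55753344 -0.13040998  0.03233257] [ 0.58094376 -0.10565968  0.05638739]
plate 1619 ((526.7808227539062, -38.531410217285156), (217.73171997070312, 159.98077392578125), 88.84203338623047) [ 0.56691471 -0.01832434  0.008232  ] [-0.06430148 -0.99792783  0.00231557]
```

Request:
step_arm(series=[40,-50,20,-0.18,40,-55,10,-0.18,40,-55,0,-0.18,40,-55,0,-0.18,0,-60,0,-0.18,0,-60,0,-0.18,0,-60,0,-0.18,0,-60,0,-0.18])

```text
t: 1.8
ee_pos: [0.3352, 0.0507, 0.2594]
ee_rot: [0.787, 0.617, 0.0, 0.001]
force: [0.8, -0.0, -0.4]
finger_gap: 1.003
grasp_force: 0.0
```

Request:
step_arm(series=[40,-20,0,0,40,-20,0,0,40,-30,0,0,30,-30,0,0,15,-10,0,-0.01,0,0,0,0,0,0,0,0,0,0,0,0])

```text
t: 2.8
ee_pos: [0.4998, -0.0569, 0.2594]
ee_rot: [0.788, 0.615, 0.0, 0.0]
force: [0.6, -0.2, 0.7]
finger_gap: 1.002
grasp_force: 0.0
```

```bash
python3 - <<'E'
from h import *
s=sensors.get_state();print(s['ee_pos'],s['ee_rot'],s['qpos'])
n='wrist';i=cams.camera_info(n);print(i)
p,d=cams.grab_frame(n);cv2.imwrite('pics/w1.png',p[...,::-1]);np.savez('w1.npz',p=p,d=d)
P,C,U=cloud(n,p,d)
print('counter',np.median(P[near(P,(.5,-.2),.05),2]))
for q in ['cartridge_center','bracket','seal']: print(q,cams.look_for(q,n)[:2])
E
```

```text
[ 0.49983761 -0.0568957   0.25936532] [7.88230730e-01 6.15379795e-01 1.11886503e-04 1.06825060e-04] [-2.65831717e-01  2.80001383e-01  1.53393279e+00  5.28141127e-05
  1.32735337e+00 -2.07835472e-02]
{'fovy': 65.70646984690485, 'cx': 318.19900598506393, 'cy': 199.63616364227116, 'position': array([0.51564755, 0.00875946, 0.40461762]), 'attitude': array([-0.13177453,  0.0160842 , -0.1213252 ,  0.98369557])}
counter 0.0022482600796723817
cartridge_center [{'location': [286.7, 305.1], 'score': 0.65}]
bracket [{'location': [369.6, 136.8], 'score': 0.97}, {'location': [241.1, 125.4], 'score': 0.52}]
seal []
```

View pics/w1.png

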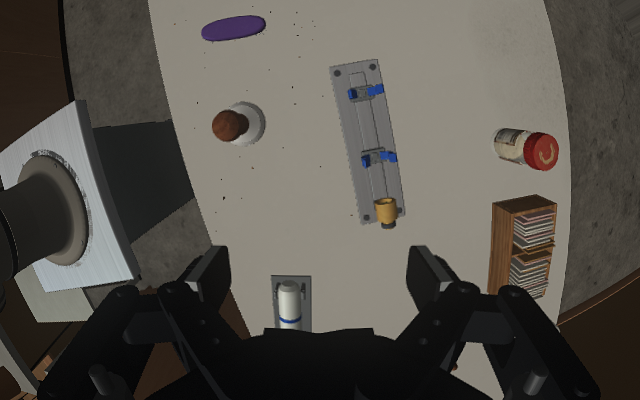

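The wrist view shows the bracket at (370,140), its clips at (365,90) and (378,158) and the port at (386,210). The cartridge is at (290,305), partly behind the gripper. Next I'll measure the bracket from this view.

```bash
cat > br.py <<'E'
from h import *
def bracket(P,C,U):
    k=near(P,(.57,-.02),.13)
    b=k&(C[:,2]>C[:,0]*1.5)&(C[:,2]>60)&(P[:,2]>.02)
    out=[]
    for y0 in (.0245,-.056):
        Q=P[b&(abs(P[:,1]-y0)<.012)]; L=Q[Q[:,0]<.572];Rr=Q[Q[:,0]>.576]
        T=Q[Q[:,2]>.045]; l=T[T[:,0]<.574]; rr=T[T[:,0]>.574]
        print('clip',len(Q),'y',np.percentile(Q[:,1],[5,50,95]).round(4),'Ltop',l.mean(0).round(4),'Rtop',rr.mean(0).round(4),'x',np.percentile(Q[:,0],[2,98]).round(4),'zmax',Q[:,2].max().round(4))
    o=k&(C[:,0]>C[:,2]*1.8)&(C[:,0]>70)&(P[:,2]>.03); Q=P[o]
    print('port',len(Q),np.percentile(Q,[3,50,97],axis=0).round(4).tolist())
    # plate: grey, mask by height
    m=(near(P,(.573,-.016),.125)&(abs(P[:,0]-.573)<.05)&(P[:,2]>.004)&(P[:,2]<.017)&~b)
    print('plate',m.sum(),cv2.minAreaRect(P[m][:,:2].astype(np.float32)*1000))
E
python3 - <<'E'
from br import *
# w1 must use current pose (not moved)
z=np.load('w1.npz');P,C,U=cloud('wrist',z['p'],z['d']);bracket(P,C,U)
d=np.load('top0.npy');p=cv2.imread('pics/top0.png')[...,::-1]
bracket(*cloud('top',p,d))
E
```

```text
clip 185 y [0.0203 0.0249 0.0295] Ltop [0.5567 0.0253 0.0586] Rtop [0.5897 0.0247 0.0604] x [0.5554 0.5929] zmax 0.0643
clip 178 y [-0.059  -0.0541 -0.0497] Ltop [ 0.5541 -0.0533  0.0579] Rtop [ 0.5874 -0.0547  0.0596] x [0.5528 0.5905] zmax 0.0649
port 429 [[0.5582, -0.1341, 0.0357], [0.5687, -0.1171, 0.0558], [0.5795, -0.1077, 0.0585]]
plate 6174 ((572.8795166015625, -16.021530151367188), (99.85127258300781, 247.8331756591797), 0.16166512668132782)
clip 57 y [0.0189 0.023  0.0279] Ltop [0.5576 0.0227 0.0568] Rtop [0.5904 0.023  0.0571] x [0.5572 0.5927] zmax 0.0631
clip 48 y [-0.061  -0.0567 -0.0524] Ltop [ 0.5547 -0.0562  0.0564] Rtop [ 0.5882 -0.0565  0.0567] x [0.5542 0.59  ] zmax 0.0631
port 123 [[0.5585, -0.1381, 0.0424], [0.5674, -0.1222, 0.0517], [0.5769, -0.1093, 0.0566]]
plate 1624 ((571.1005859375, -29.174789428710938), (222.769287109375, 80.25393676757812), 84.82931518554688)
```

Request:
step_arm(series=[-10,-50,0,0,-20,-55,0,0,-30,-55,0,0,-30,-50,0,0,-10,-7,0,0,0,0,0,0,0,0,0,0,0,0,0,0])

```text
t: 4.0
ee_pos: [0.4013, -0.2733, 0.2591]
ee_rot: [0.788, 0.616, 0.0, 0.0]
force: [0.5, 0.1, 0.1]
finger_gap: 1.0
grasp_force: 0.0
```

```bash
python3 - <<'E'
from br import *
s=sensors.get_state();print(s['t'],s['ee_pos'],s['ee_rot'])
n='wrist'
p,d=cams.grab_frame(n);cv2.imwrite('pics/w2.png',p[...,::-1]);np.savez('w2.npz',p=p,d=d)
P,C,U=cloud(n,p,d)
w=near(P,(.4,-.27),.12)&(P[:,2]>.035)&(P[:,2]<.07)&(C.min(1)>90); Q=P[w]
c,a=axis(Q); t=(Q-c)@a; print('white',w.sum(),c.round(4),a.round(3),t.min(),t.max(),np.percentile(Q[:,2],98),(c+a*t.min()).round(4),(c+a*t.max()).round(4))
bracket(P,C,U)
E
```

```text
4.0 [ 0.40126992 -0.27332842  0.25910057] [7.87856327e-01 6.15859064e-01 1.33467051e-04 5.97119054e-05]
white 2786 [ 0.4025 -0.2676  0.0515] [-0.246 -0.969 -0.   ] -0.07822118938111114 0.10122188673560385 0.05512891169185613 [ 0.4217 -0.1918  0.0515] [ 0.3776 -0.3657  0.0515]Traceback (most recent call last):
  File "<stdin>", line 8, in <module>
  File "br.py", line 9, in bracket
    print('clip',len(Q),'y',np.percentile(Q[:,1],[5,50,95]).round(4),'Ltop',l.mean(0).round(4),'Rtop',rr.mean(0).round(4),'x',np.percentile(Q[:,0],[2,98]).round(4),'zmax',Q[:,2].max().round(4))
                            ~~~~~~~~~~~~~^^^^^^^^^^^^^^^^^^
    return _quantile_unchecked(
        a, q, axis, out, overwrite_input, method, keepdims, weights)
    return _ureduce(a,
                    func=_quantile_ureduce_func,
    ...<5 lines>...
                    overwrite_input=overwrite_input,
                    method=method)
    r = func(a, **kwargs)
    result = _quantile(arr,
                       quantiles=q,
    ...<2 lines>...
                       out=out,
                       weights=wgt)
    slices_having_nans = np.isnan(arr[-1, ...])
                                  ~~~^^^^^^^^^
IndexError: index -1 is out of bounds for axis 0 with size 0
```

View pics/w2.png

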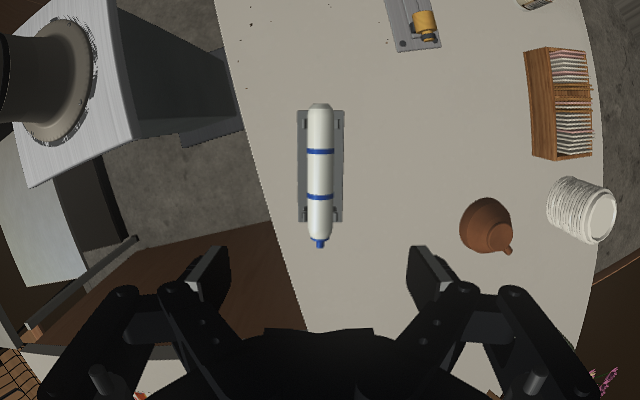

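The second wrist view shows the whole cartridge from (319,105) to (320,245), lying straight between the finger planes. Its bands are at rows 151 and 197. I'll use the bands to get the centre.

```bash
python3 - <<'E'
from h import *
z=np.load('w2.npz')
T=cv2.imread('pics/top0.png')[...,::-1],np.load('top0.npy')
for n,p,d in (('wrist',z['p'],z['d']),('top',*T)):
    P,C,U=cloud(n,p,d)
    a=np.array([-.246,-.969]);c0=np.array([.4,-.273])
    b=near(P,c0,.12)&(C[:,2]>C[:,0]*1.4)&(C[:,2]>50)&(P[:,2]>.03)
    t=(P[:,:2]-c0)@a; l=(P[:,:2]-c0)@np.array([-a[1],a[0]])
    for lo,hi in((-.05,0),(0,.05),(.06,.11)):
        m=b&(t>lo)&(t<hi);print(n,m.sum(),t[m].mean().round(4),t[m].min().round(4),t[m].max().round(4),'lat',l[m].min().round(4),l[m].max().round(4))
    w=near(P,c0,.11)&(P[:,2]>.03)&(P[:,2]<.07)&(C.min(1)>80);print('white t',t[w].min(),t[w].max(),'lat pct',np.percentile(l[w],[2,98]))
E
```

```text
wrist 135 -0.0288 -0.0316 -0.0256 lat -0.0125 0.018
wrist 117 0.0252 0.0221 0.0281 lat -0.0128 0.0175
wrist 73 0.0867 0.0797 0.0948 lat -0.0079 0.0135
white t -0.0840494958049758 0.09534575625626958 lat pct [-0.01158907  0.01923648]
top 35 -0.0276 -0.0306 -0.0248 lat -0.0111 0.0129
top 34 0.0264 0.0235 0.0296 lat -0.0111 0.0121
top 32 0.0871 0.0812 0.0963 lat -0.0067 0.0123
white t -0.08199363137564997 0.08061735709632707 lat pct [-0.01022119  0.01105554]
```

Request:
step_arm(series=[1,1,-60,0,0,0,-60,0,0,0,-55,0,0,0,-40,0,0,0,-20,0,0,0,-10,0,0,0,0,0,0,0,0,0])

```text
t: 5.05
ee_pos: [0.4022, -0.2738, 0.015]
ee_rot: [0.788, 0.615, 0.0, 0.001]
force: [-0.7, 0.5, -0.1]
finger_gap: 1.001
grasp_force: 0.0
```

Request:
step_arm(series=[0,0,0,0,0,0,0,0,0,0,0,0,0,0,0,0,0,0,0,0,0,0,0,0,0,0,0,0,0,0,0,0], hand=0)

```text
t: 6.05
ee_pos: [0.4033, -0.2746, 0.0149]
ee_rot: [0.789, 0.615, 0.001, 0.002]
force: [5.2, -0.3, 2.1]
finger_gap: 0.357
grasp_force: 59.5
```

Request:
step_arm(series=[0,0,15,0,0,0,35,0,0,0,40,0,20,30,20,0.05,30,50,0,0.05,40,60,0,0.05,40,60,0,0.05,40,60,0,0.015])

```text
t: 7.05
ee_pos: [0.5558, -0.0357, 0.1246]
ee_rot: [0.718, 0.696, -0.0, -0.0]
force: [0.8, -1.1, -1.5]
finger_gap: 0.359
grasp_force: 59.7
```

Request:
step_arm(series=[0,14,0,0,0,0,0,0,0,0,0,0,0,0,0,0,0,0,0,0,0,0,0,0,0,0,0,0,0,0,0,0])

```text
t: 8.05
ee_pos: [0.5555, -0.0234, 0.124]
ee_rot: [0.718, 0.696, 0.0, 0.0]
force: [-1.0, 0.8, -1.9]
finger_gap: 0.358
grasp_force: 59.8
```

```bash
cat > lk.py <<'E'
from h import *
import sys
k=sys.argv[1]
s=sensors.get_state();print(s['t'],s['ee_pos'],s['ee_rot'],s['force'],s['torque'])
ims=[]
for n in ['wrist','top']:
    p,d=cams.grab_frame(n);np.savez(f'{n}{k}.npz',p=p,d=d);ims.append(p)
    P,C,U=cloud(n,p,d); c0=s['ee_pos'][:2]; a=np.array([-.0314,-.9995])
    t=(P[:,:2]-c0)@a; l=(P[:,:2]-c0)@np.array([-a[1],a[0]])
    zz=s['ee_pos'][2]
    h=(np.abs(l)<.03)&(np.abs(t)<.13)&(P[:,2]>zz+.01)&(P[:,2]<zz+.06)
    b=h&(C[:,2]>C[:,0]*1.4)&(C[:,2]>50)
    tb=np.sort(t[b]); g=np.split(tb,np.nonzero(np.diff(tb)>.008)[0]+1) if len(tb) else []
    print(n,'blue groups',[(len(x),x.mean().round(4),x.max().round(4)) for x in g])
    w=h&(C.min(1)>80)&(np.abs(l)<.02)
    for lo in(-.08,-.06,.04,.06):
        m=w&(t>lo)&(t<lo+.02)
        if m.sum()>5: print('  t',lo,m.sum(),'lat mid',np.percentile(l[m],[3,97]).mean().round(4),'ztop',np.percentile(P[m,2],95).round(4))
cv2.imwrite(f'pics/l{k}.png',np.vstack([ims[0],cv2.resize(ims[1][120:270,150:390],(640,400))])[::1,:,::-1][:, :] if 0 else cv2.resize(np.vstack([ims[0],cv2.resize(ims[1][120:270,150:390],(640,400))])[...,::-1],(480,600)))
E
python3 lk.py 3
```

```text
8.05 [ 0.55549159 -0.02343439  0.12401655] [7.17979006e-01 6.96064758e-01 7.60528013e-06 7.78309807e-06] [-0.96640498  0.83853015 -1.87815498] [ 0.00047388 -0.0353709  -0.04377006]
wrist blue groups [(12, np.float64(-0.0591), np.float64(-0.0564)), (1038, np.float64(-0.0288), np.float64(-0.0251)), (27, np.float64(0.0236), np.float64(0.0266))]
  t -0.08 3653 lat mid -0.0029 ztop 0.1639
  t -0.06 3725 lat mid -0.003 ztop 0.164
top blue groups [(47, np.float64(0.0262), np.float64(0.0294)), (4, np.float64(0.0485), np.float64(0.0517)), (49, np.float64(0.0871), np.float64(0.0957))]
  t -0.08 37 lat mid -0.0055 ztop 0.1607
  t 0.04 135 lat mid -0.004 ztop 0.161
  t 0.06 131 lat mid -0.0032 ztop 0.161
```

View pics/l3.png

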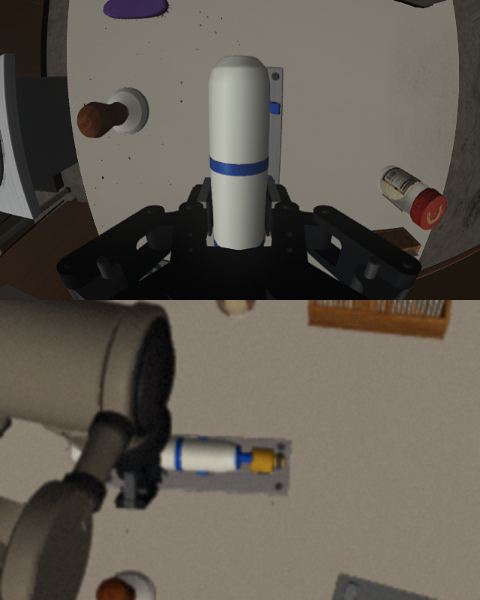

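The upper half is the wrist view: the cartridge is level in the fingers, with its tail centred at column 240. The lower half is the top crop: collar at (245,458), short of the brass port at (262,460), cartridge parallel to the bracket. Before moving I'll recheck the lateral offset using silhouettes.

```bash
python3 - <<'E'
from h import *
s=sensors.get_state();c0=s['ee_pos'];a=np.array([-.0314,-.9995])
for n in ['wrist','top']:
    z=np.load(n+'3.npz');P,C,U=cloud(n,z['p'],z['d'])
    t=(P[:,:2]-c0[:2])@a; l=(P[:,:2]-c0[:2])@np.array([-a[1],a[0]])
    for lo in(-.08,-.07,-.06,-.05,.035,.05,.06):
        m=(t>lo)&(t<lo+.01)&(P[:,2]>c0[2]+.01)&(P[:,2]<c0[2]+.06)&(abs(l)<.03)
        if m.sum()<20: continue
        # circle fit, radius 16
        from scipy.optimize import least_squares
        f=least_squares(lambda q:np.hypot(l[m]-q[0],P[m,2]-q[1])-.016,[0,c0[2]+.02],loss='soft_l1',f_scale=.001)
        print(n,lo,m.sum(),'l,z axis',f.x.round(4),'dz',(f.x[1]-c0[2]).round(4),np.percentile(l[m],[2,98]).round(4))
E
```

```text
wrist -0.08 2064 l,z axis [-0.0003  0.1463] dz 0.0222 [-0.014   0.0136]
wrist -0.07 2325 l,z axis [-0.0003  0.1474] dz 0.0234 [-0.015   0.0144]
wrist -0.06 2268 l,z axis [-0.0003  0.1474] dz 0.0233 [-0.0148  0.0146]
wrist -0.05 2161 l,z axis [-0.0003  0.1473] dz 0.0233 [-0.015   0.0145]
top -0.08 30 l,z axis [0.003  0.1435] dz 0.0194 [-0.0124  0.0017]
top 0.035 84 l,z axis [0.0011 0.1438] dz 0.0198 [-0.014   0.0154]
top 0.05 89 l,z axis [0.0014 0.1439] dz 0.0198 [-0.0145  0.0161]
top 0.06 84 l,z axis [0.0013 0.1437] dz 0.0196 [-0.0144  0.014 ]
```

Request:
step_arm(series=[10,12,0,0,7,11,-10,0,0,0,-25,0,0,0,-20,0,0,0,-9,0,0,0,0,0,0,0,0,0,0,0,0,0])

```text
t: 9.15
ee_pos: [0.5731, -0.0005, 0.0609]
ee_rot: [0.718, 0.696, 0.001, 0.001]
force: [0.2, -0.1, -2.4]
finger_gap: 0.36
grasp_force: 59.8
```

```bash
python3 lk.py 4
```

```text
9.15 [ 5.73050628e-01 -5.06180339e-04  6.08737947e-02] [7.18007714e-01 6.96034620e-01 5.25647982e-04 6.73291666e-04] [ 0.18160311 -0.07967264 -2.37634101] [ 0.0426875   0.04412526 -0.03116616]
wrist blue groups [(999, np.float64(-0.0287), np.float64(-0.0252)), (30, np.float64(0.0238), np.float64(0.0267))]
  t -0.08 3551 lat mid -0.0033 ztop 0.1006
  t -0.06 3632 lat mid -0.0035 ztop 0.1008
top blue groups [(37, np.float64(0.0261), np.float64(0.0291)), (52, np.float64(0.0872), np.float64(0.0967))]
  t -0.08 11 lat mid -0.0011 ztop 0.0977
  t 0.04 117 lat mid -0.0034 ztop 0.0979
  t 0.06 116 lat mid -0.0037 ztop 0.098
```

View pics/l4.png

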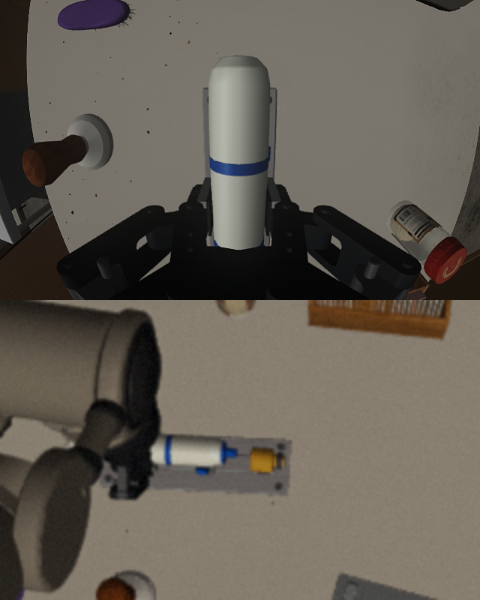

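The wrist view shows the cartridge square over the plate. The top crop shows it parallel to the port, and its sideways offset there is about what parallax at this height predicts. Descending now.

Request:
step_arm(series=[0,0,-4,0,0,0,-4,0,0,0,-3,0,0,0,-3,0,0,0,-2,0,0,0,-2,0,0,0,-2,0,0,0,0,0])

```text
t: 10.25
ee_pos: [0.5737, -0.0006, 0.0411]
ee_rot: [0.718, 0.696, 0.001, 0.001]
force: [1.5, 0.6, 6.2]
finger_gap: 0.356
grasp_force: 60.6
```

Request:
step_arm(series=[0.5,0,-1,0,0,0,-1,0,0,0,-1,0,0,0,0,0,0,0,0,0,0,0,0,0,0,0,0,0,0,0,0,0])

```text
t: 11.25
ee_pos: [0.5743, -0.0006, 0.0388]
ee_rot: [0.718, 0.696, 0.001, 0.001]
force: [-0.3, 0.4, 10.5]
finger_gap: 0.363
grasp_force: 61.0
```

Request:
step_arm(series=[0,0,-1,0,0,0,-1,0,0,0,-1,0,0,0,0,0,0,0,0,0,0,0,0,0,0,0,0,0,0,0,0,0])

```text
t: 12.25
ee_pos: [0.5743, -0.0007, 0.0358]
ee_rot: [0.718, 0.696, 0.001, 0.001]
force: [-0.5, -0.3, 9.8]
finger_gap: 0.354
grasp_force: 61.0
```

Request:
step_arm(series=[0,0,-1,0,0,0,-1,0,0,0,-1,0,0,0,-1,0,0,0,0,0,0,0,0,0,0,0,0,0,0,0,0,0])

```text
t: 13.25
ee_pos: [0.574, -0.0006, 0.0314]
ee_rot: [0.718, 0.696, 0.001, 0.001]
force: [0.5, 0.2, 7.4]
finger_gap: 0.359
grasp_force: 60.8
```

Request:
step_arm(series=[0,0,-1,0,0,0,-1,0,0,0,-1,0,0,0,-1,0,0,0,-1,0,0,0,-1,0,0,0,0,0,0,0,0,0])

```text
t: 14.25
ee_pos: [0.5732, -0.0005, 0.0237]
ee_rot: [0.718, 0.696, 0.0, 0.0]
force: [5.9, -0.1, -4.4]
finger_gap: 0.361
grasp_force: 59.8
```

Request:
step_arm(series=[0.5,0,-1,0,0.5,0,-1,0,0,0,-0.5,0,0,0,0,0,0,0,0,0,0,0,0,0,0,0,0,0,0,0,0,0])

```text
t: 15.25
ee_pos: [0.5736, -0.0004, 0.0213]
ee_rot: [0.718, 0.696, -0.0, -0.0]
force: [1.4, -0.5, -5.5]
finger_gap: 0.357
grasp_force: 59.7
```

Request:
step_arm(series=[0.3,0,-0.5,0,0,0,-0.5,0,0,0,0,0,0,0,0,0,0,0,0,0,0,0,0,0,0,0,0,0,0,0,0,0])

```text
t: 16.25
ee_pos: [0.5741, -0.0004, 0.0209]
ee_rot: [0.718, 0.696, -0.0, -0.0]
force: [-4.1, 1.1, 6.0]
finger_gap: 0.357
grasp_force: 60.4
```

Request:
step_arm(series=[-0.3,0,0.4,0,0,0,0,0,0,0,0,0,0,0,0,0,0,0,0,0,0,0,0,0,0,0,0,0,0,0,0,0])

```text
t: 17.25
ee_pos: [0.574, -0.0004, 0.0209]
ee_rot: [0.718, 0.696, 0.0, 0.0]
force: [-1.1, 1.9, 0.6]
finger_gap: 0.356
grasp_force: 60.2
```

```bash
python3 - <<'E'
from h import *
s=sensors.get_state();print(s['t'],s['ee_pos'],s['force'],s['torque'],R.from_quat(s['ee_rot']).as_matrix().round(4).tolist())
n='top';p,d=cams.grab_frame(n);np.savez('top5.npz',p=p,d=d);P,C,U=cloud(n,p,d)
m=(abs(P[:,0]-.573)<.02)&(P[:,1]<-.03)&(P[:,1]>-.1)&(P[:,2]>.025)
for y in(-.035,-.045,-.065,-.075):
    k=m&(abs(P[:,1]-y)<.005);print(y,k.sum(),np.percentile(P[k,2],95).round(4))
k=m&(C[:,2]>C[:,0]*1.4);print(np.percentile(P[k,1],[1,99]))
cv2.imwrite('pics/top5.png',cv2.resize(p[150:240,190:310],(720,540),interpolation=cv2.INTER_CUBIC)[...,::-1])
E
```

```text
17.25 [ 5.74039751e-01 -4.22244382e-04  2.08838803e-02] [-1.13827742  1.90094748  0.58398796] [0.17102636 0.13627457 0.07525997] [[0.031, 0.9995, 0.0001], [0.9995, -0.031, 0.0], [0.0, 0.0001, -1.0]]
-0.035 361 0.3765
-0.045 220 0.3801
-0.065 392 0.3741
-0.075 158 0.3531
[-0.09543959 -0.03128003]
```

View pics/top5.png

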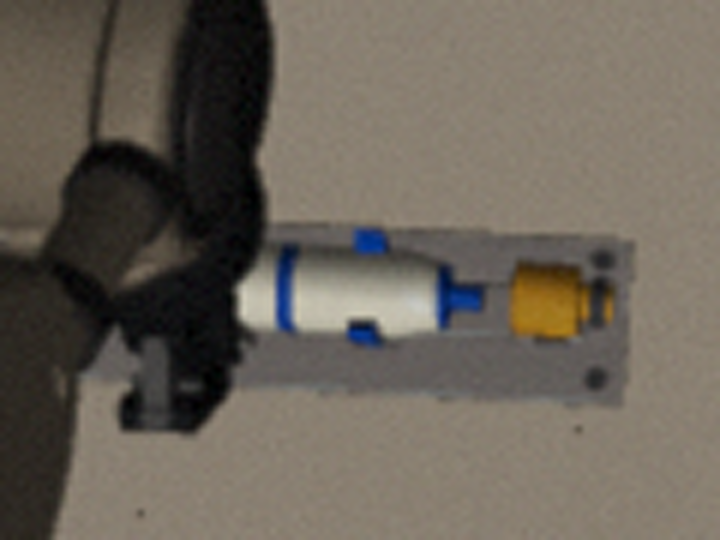

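The cartridge sits between the clip lips. The spigot tip at (484,297) is clear of the port face at column 513. The collar face at column 452 leaves about 21 mm to go.

Request:
step_arm(series=[0,-1,0,0,0,-2,0,0,-0.1,-2,0,0,-0.1,-2,0,0,-0.1,-2,0,0,0,-2,0,0,-0.1,-2,0,0,-0.1,-2,0,0])

```text
t: 18.3
ee_pos: [0.5735, -0.0156, 0.0209]
ee_rot: [0.718, 0.696, 0.0, 0.0]
force: [0.3, 4.9, -0.4]
finger_gap: 0.352
grasp_force: 60.2
```

Request:
step_arm(series=[0,-0.5,0,0,0,-0.5,0,0,0,-0.5,0,0,-0.1,-0.5,0,0,0,-0.5,0,0,0,-0.5,0,0,0,-0.5,0,0,0,0,0,0])

```text
t: 19.3
ee_pos: [0.5734, -0.019, 0.021]
ee_rot: [0.718, 0.696, -0.0, 0.0]
force: [0.5, 4.5, -1.4]
finger_gap: 0.357
grasp_force: 60.2
```

Request:
step_arm(series=[0,-0.5,0,0,0,-0.5,0,0,0,-0.5,0,0,0,0,0,0,0,0,0,0,0,0,0,0,0,0,0,0,0,0,0,0])

```text
t: 20.3
ee_pos: [0.5734, -0.0205, 0.021]
ee_rot: [0.718, 0.696, -0.0, 0.0]
force: [-1.0, 3.4, -1.0]
finger_gap: 0.361
grasp_force: 60.2
```

Request:
step_arm(series=[0,-0.5,0,0,0,0,0,0,0,-0.5,0,0,0,0,0,0,0,-0.5,0,0,0,0,0,0,0,0,0,0,0,0,0,0])

```text
t: 21.3
ee_pos: [0.5733, -0.022, 0.0209]
ee_rot: [0.718, 0.696, -0.0, -0.0]
force: [-1.0, 4.1, -0.6]
finger_gap: 0.355
grasp_force: 60.2
```

Request:
step_arm(series=[0,-0.5,0,0,0,0,0,0,0,-0.5,0,0,0,0,0,0,0,-0.5,0,0,0,0,0,0,0,0,0,0,0,0,0,0])

```text
t: 22.3
ee_pos: [0.5733, -0.0235, 0.0209]
ee_rot: [0.718, 0.696, -0.0, -0.0]
force: [-1.8, 3.9, -0.7]
finger_gap: 0.357
grasp_force: 60.2
```

Request:
step_arm(series=[0,-0.5,0,0,0,0,0,0,0,-0.5,0,0,0,0,0,0,0,-0.5,0,0,0,0,0,0,0,0,0,0,0,0,0,0])

```text
t: 23.3
ee_pos: [0.5733, -0.0245, 0.0209]
ee_rot: [0.718, 0.696, 0.0, -0.0]
force: [-1.5, 5.5, -0.4]
finger_gap: 0.356
grasp_force: 60.2
```

Request:
step_arm(series=[0,-0.5,0,0,0,0,0,0,0,0,0,0,0,-0.5,0,0,0,0,0,0,0,0,0,0,0,0,0,0,0,0,0,0])

```text
t: 24.3
ee_pos: [0.5733, -0.0246, 0.0209]
ee_rot: [0.718, 0.696, 0.001, -0.001]
force: [-1.0, 11.0, -0.3]
finger_gap: 0.353
grasp_force: 60.1
```

It has stopped with the force rising, so the collar is against the port. One more small nudge to be sure.

Request:
step_arm(series=[0,-0.5,0,0,0,0,0,0,0,-0.3,0,0,0,0,0,0,0,0,0,0,0,0,0,0,0,0,0,0,0,0,0,0])

```text
t: 25.3
ee_pos: [0.5733, -0.0246, 0.0209]
ee_rot: [0.718, 0.696, 0.001, -0.001]
force: [-0.6, 13.5, 0.4]
finger_gap: 0.356
grasp_force: 60.1
```

```bash
python3 - <<'E'
from h import *
s=sensors.get_state();print(s['t'],s['ee_pos'],s['force'])
p,d=cams.grab_frame('top')
cv2.imwrite('pics/top6.png',cv2.resize(p[150:240,190:310],(720,540),interpolation=cv2.INTER_CUBIC)[...,::-1])
E
```

```text
25.3 [ 0.57330716 -0.02457492  0.02092617] [-0.55304829 13.514171    0.36919203]
```

View pics/top6.png

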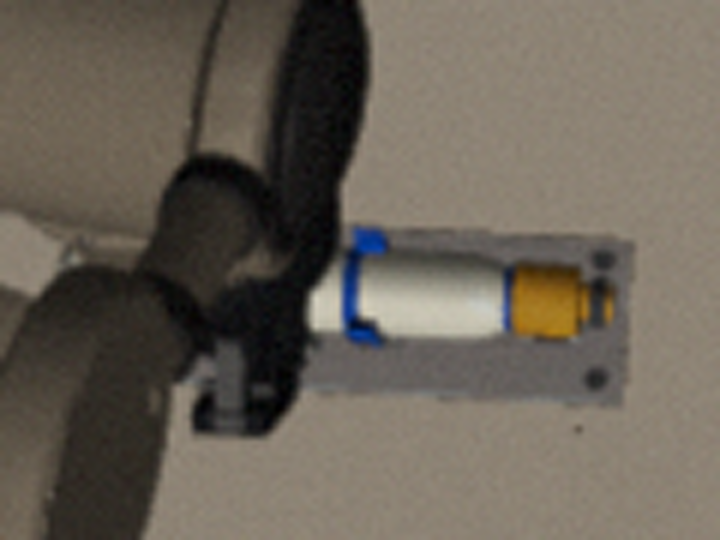

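The collar now meets the brass port face at column ~510. Next I relax the push, open the fingers and retreat straight up.

Request:
step_arm(series=[0,0.6,0,0,0,0.6,0,0,0,0.6,0,0,0,0,0,0,0,0,0,0,0,0,0,0,0,0,0,0,0,0,0,0])

```text
t: 26.35
ee_pos: [0.5733, -0.0246, 0.0209]
ee_rot: [0.718, 0.696, 0.0, -0.0]
force: [-2.1, 6.2, -1.3]
finger_gap: 0.357
grasp_force: 60.1
```

Request:
step_arm(series=[0,0,0,0,0,0,0,0,0,0,0,0,0,0,0,0,0,0,0,0,0,0,0,0,0,0,0,0,0,0,0,0], hand=0.9)

```text
t: 27.35
ee_pos: [0.5734, -0.0249, 0.0209]
ee_rot: [0.718, 0.696, 0.0, 0.0]
force: [-0.3, 0.2, -0.4]
finger_gap: 0.897
grasp_force: 0.0
```

Request:
step_arm(series=[0,0,5,0,0,0,10,0,0,0,20,0,0,0,40,0,0,0,50,0,0,0,50,0,-40,0,30,0,-60,0,0,0])

```text
t: 28.35
ee_pos: [0.4743, -0.0253, 0.229]
ee_rot: [0.718, 0.696, 0.002, 0.003]
force: [0.2, 0.0, -0.7]
finger_gap: 0.895
grasp_force: 0.0
```

Request:
step_arm(series=[-50,0,0,0,-30,0,0,0,0,0,0,0,0,0,0,0,0,0,0,0,0,0,0,0,0,0,0,0,0,0,0,0])

```text
t: 29.35
ee_pos: [0.3935, -0.0249, 0.2258]
ee_rot: [0.718, 0.696, -0.0, -0.0]
force: [-0.2, -0.3, 0.1]
finger_gap: 0.901
grasp_force: 0.0
```

```bash
python3 - <<'E'
from h import *
s=sensors.get_state();print(s['t'],s['ee_pos'],s['force'])
p,d=cams.grab_frame('top');P,C,U=cloud('top',p,d)
q,_=cams.grab_frame('wrist')
a=cv2.resize(p[150:240,190:310],(640,480),interpolation=cv2.INTER_CUBIC)[:300+100]
cv2.imwrite('pics/end.png',cv2.resize(np.vstack([a,q]),(480,600))[...,::-1])
for y in(.03,.01,-.01,-.03,-.05,-.07):
    k=(abs(P[:,0]-.572)<.014)&(abs(P[:,1]-y)<.008)&(P[:,2]>.02)
    print(y,k.sum(),np.percentile(P[k,2],90).round(4) if k.sum() else None)
E
```

```text
29.35 [ 0.39349449 -0.02492365  0.22581445] [-0.19355696 -0.25195393  0.05507386]
0.03 91 0.0582
0.01 92 0.0583
-0.01 98 0.0579
-0.03 96 0.0577
-0.05 95 0.0575
-0.07 100 0.0575
```

View pics/end.png

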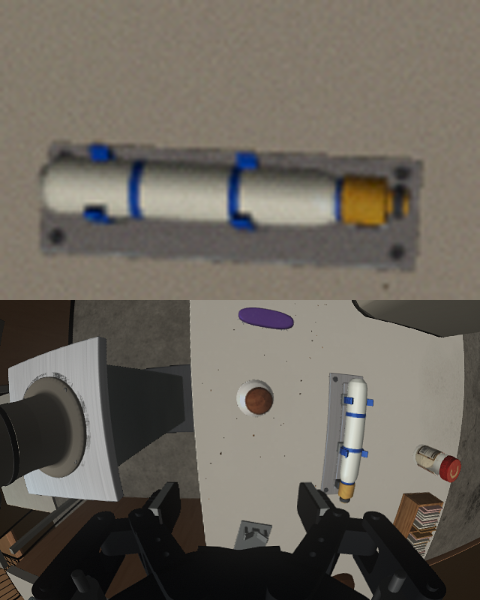

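The cartridge lies level in both clips, its top 58 mm up along its whole length. The collar meets the port at (340,200), and the tamper and jar are still standing in place.

```bash
python3 -c "
from plant import ticket;print(ticket.close_job())"
```

```text
the job is handed in; nothing more can be done
None
```

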